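Put the bearing press tooling back in its tray

TASK

The pressing is done, so put the press tooling away in the plywood tray: stand each of the three brass press adapters, head down, in its own bin - the smallest adapter in the smallest bin, the middle one in the middle bin, the largest in the largest - and lower the round steel sleeve over the post, all standing upright and fully down. Leave the ridged brass hose fitting and the six-sided steel coupling where they are; they are not press tooling.

Things in the scene. Friction and masses are not known exactly. Their poses are not given: they have to be found in the camera images.
- adapter_small: Smallest turned brass press adapter standing on its round head: head 24 mm diameter, 14 mm thick; plain round shank, 16 mm diameter, rises 40 mm from the middle of the head (54 mm tall in all, about 110 g). Origin at the centre of its underside, z up. Take it by the shank from above, fingertips above the head. The three differ only in head diameter.
- adapter_medium: Middle-sized turned brass press adapter standing on its round head: head 42 mm diameter, 14 mm thick; plain round shank, 16 mm diameter, rises 40 mm from the middle of the head (54 mm tall in all, about 220 g). Origin at the centre of its underside, z up. Take it by the shank from above, fingertips above the head. The three differ only in head diameter.
- adapter_large: Largest turned brass press adapter standing on its round head: head 60 mm diameter, 14 mm thick; plain round shank, 16 mm diameter, rises 40 mm from the middle of the head (54 mm tall in all, about 390 g). Origin at the centre of its underside, z up. Take it by the shank from above, fingertips above the head. The three differ only in head diameter.
- support_sleeve: A plain round steel sleeve (thick tube), open at both ends, standing upright: outside diameter 46 mm, bore 34 mm, 45 mm tall, about 260 g. Origin at the centre of its underside, z up along the tube. Take it across its outside from above.
- bin_small: Smallest square open grey plastic bin, fixed in the plywood tray: 40 mm square inside, walls 2.5 mm thick and 18 mm high over its underside, floor 3 mm thick. Origin at the centre of its underside, z up, sides along x and y. Bins and post stand swap places, 84 mm between centres, 2 by 2, in a 188 mm square tray with walls lower than the bins' rims.
- bin_medium: Middle-sized square open grey plastic bin, fixed in the plywood tray: 58 mm square inside, walls 2.5 mm thick and 18 mm high over its underside, floor 3 mm thick. Origin at the centre of its underside, z up, sides along x and y. Bins and post stand swap places, 84 mm between centres, 2 by 2, in a 188 mm square tray with walls lower than the bins' rims.
- bin_large: Largest square open grey plastic bin, fixed in the plywood tray: 76 mm square inside, walls 2.5 mm thick and 18 mm high over its underside, floor 3 mm thick. Origin at the centre of its underside, z up, sides along x and y. Bins and post stand swap places, 84 mm between centres, 2 by 2, in a 188 mm square tray with walls lower than the bins' rims.
- post_stand: A 60 mm square grey base plate, 3 mm thick, with one upright round steel post in its middle, fixed in the plywood tray beside the bins: post 16 mm in diameter, its top 30 mm over the plate's underside. Origin at the centre of the plate's underside, z up; the sleeve standing over the post has its underside 3 mm above this origin.
- hose_tail: Look-alike, not press tooling: a brass hose fitting standing on a hexagonal foot 32 mm across flats and 16 mm high, with a collar and a ridged (barbed) stem, 60 mm tall. Origin at the centre of its underside.
- hex_coupling: Look-alike, not press tooling: a steel pipe coupling standing upright, six-sided outside, 44 mm across flats (51 mm over corners), with a narrow bore of about 16 mm, 42 mm tall. Origin at the centre of its underside.
Things that resemble listed ones, but are neither listed nor needed, are in the scene too. What is shaped like the support_sleeve but green is not meant. What is shaped like the adapter_small but white is not meant.

How it is judged:
By the outcome, as a careful person would: the job done as asked, in the order asked, and still so for the second after the job is handed in, with the robot touching nothing.
It also fails if it takes over 112 s, if anything falls off the work surface, if the arm or the gripper's body presses on something with over 40 N, if the wrist force passes 120 N, or if a joint passes its speed limit or range.

ROBOT

A 6-joint arm with a two-finger parallel gripper is mounted at the origin on the work surface. World frame = base frame: x ahead of the robot, y to its left, z up, the work surface at z = 0. Lengths are in mm, angles in degrees, forces in N, time in s.
With the tool pointing down it reaches from about 350 to 850 mm from the base axis. Payload 8.1 kg.
Tool frame: the origin (TCP) lies midway between the tips of the shut fingers; the grasp point (between the pads) lies 19 mm behind it (hold_point_z is the distance from the TCP to the grasp point, in mm); z points along the fingers, y is the direction in which the jaws open and shut (so a half turn about z gives the same grasp; the last joint's range is limited). The gripper opens to 85 mm and grips with 20 to 120 N. Pads are 22 mm wide; open, the fingers measure 114 mm over their backs; the gripper's body (76 mm by 85 mm) begins 54 mm behind the grasp point. The pads swing forward as they close: fully open they stand 13 mm farther back than shut.
Start: joints at [67.242, 7.471, 85.268, -0, 87.261, -4.893], TCP at [184.042, 571.081, 231.292] pointing down, gripper open.
Joint ranges: [-169.43, 169.43], [-51.17, 129.36], [1.28, 143.12], [-76.62, 256.62], [0, 156.53], [-152.29, 152.29]. Speed limits (degrees/s): [136.94, 136.94, 159.86, 180, 180, 180].

INTERFACE

Orientations are given as [roll, pitch, yaw] about the fixed x, y, z axes, in that order (R = Rz(yaw) Ry(pitch) Rx(roll)).
In Python, from bench import sense, snapshot, camera_params, hand_in, hold_point_z gives the robot as it stands.
- The arm moves only by the tool servo_tool, never from a script. Its argument "motion" is a list of rows, each a list of 7 numbers: the finger opening in mm, from 0 to 85.4, then the shift along the tool's x, y, z in mm, then the turn, a rotation vector about the tool's x, y, z in rad. A call has 1 to 10 rows; each row shifts and turns the pose as measured when the row begins, along the tool's axes as they then stand; what a row does not reach is not made up. A row lasts 1/10 s, in which the tool goes at most 50 mm and 8.59 degrees, less where a joint would pass 70% of its speed; a pose out of reach is approached as far as the arm can. A call with a gripper value outside its range is refused whole. The fingers move at their own pace and stop on an object; "force" is the grip in N (left out, the last holds). Time passes only in rows, so rows that do not move let the fingers close. It gives the time, the measured TCP pose, the force and the opening at its end, in the units of the state.
- sense(): the state, without advancing time (a new reading comes with each control period).
- snapshot(name): name is "scene" or "top" or "wrist"; returns the picture (384x512x3 uint8, blue, green, red); there is no depth.
- camera_params(name): a dict with "fx", "fy", "cx", "cy" (pixels), "R" (3x3) and "t" (3): a world point X has camera coordinates R X + t; the wrist camera has in their place "tool_from_camera" (4x4, takes a point from camera to tool coordinates, whose origin is the TCP and whose axes are the flange's). Camera axes: x right, y down, z forward; pixel columns grow to the right and rows downward; lengths in mm; the calibration is good to about 2 mm. A picture is of the moment at which its call begins: read the wrist's pose just before it. camera_params takes no time and is no camera call.
- hand_in(): hands the job in, once; it reports no verdict.
The state is a dict: "time": time; "joint_pos": joint angles; "qd": joint speeds; "joint_efforts": joint torques, N m; "tool_pos": TCP position; "tcp_rot": TCP orientation; "ft_force": force on the tool from outside, world axes, zero at the start; "wrist_torque": the same for the moment, N m; "finger_gap": finger opening in mm.
Only numpy, scipy, OpenCV 4.12 (cv2) and the standard library are available. Lean on these libraries where they do the work, as an engineer would, in place of code of your own. Each camera call takes 0.05 s, during which the arm holds its last target. There are 200 camera calls.

## Working session

There is one attempt and no reset: what is moved stays moved. The work goes in short steps, Python scripts to look and compute and a tool call to move; the robot and the scene stay as the last step left them, time stands still between calls to the robot, and variables do not carry over. Pictures are saved under pics/ and viewed, about 12 in all and at most 16, crops included, and the job is handed in when it is done.

Besides the shell and the picture viewer there is one more tool, called after ">>>" by a JSON object that holds its "op" and its "data", one argument or row to a line. servo_tool: Moves the arm, as the interface text tells. Its arguments: {"type":"object","properties":{"motion":{"type":"array"},"force":{"type":"number"}},"required":["motion"]}

```bash
mkdir -p pics; ls; python3 - <<'E'
from bench import *
import cv2
print(sense(), hold_point_z)
for n in ("scene","top"):
    cv2.imwrite(f"pics/{n}0.png",snapshot(n)); 
for n in ("scene","top","wrist"): print(n,camera_params(n))
E
```

```text
pics
{'time': 0.0, 'joint_pos': array([ 6.72432422e+01,  7.51513664e+00,  8.53305320e+01,  2.89213552e-04,
        8.72615937e+01, -4.89345381e+00]), 'qd': array([ 0.15708297,  0.10143839,  0.01240619, -0.11486054, -0.06764537,
        0.16260752]), 'joint_efforts': array([-3.15662321e-03, -5.69404614e+01, -5.00545478e+01, -5.64530455e-04,
        1.46719714e-02,  1.06127305e-05]), 'tool_pos': array([183.81217373, 570.56350349, 230.23213204]), 'tcp_rot': array([-1.79893153e+02, -9.43760810e-03,  1.62136673e+02]), 'ft_force': array([ 0.43421874,  0.19422175, -0.3190334 ]), 'wrist_torque': array([-0.01731796, -0.01130148, -0.02324565]), 'finger_gap': 85.37046980671396} 18.700000000000003
scene {'fx': 385.0844642212014, 'fy': 385.0844642212014, 'cx': 252.65032853355092, 'cy': 188.89244991378223, 'R': array([[ 0.22458706,  0.97439679, -0.01056175],
       [ 0.72343416, -0.17398495, -0.66811096],
       [-0.65284276,  0.14240834, -0.74398669]]), 't': array([ -33.88796438, -268.31056398, 1218.00546785])}
top {'fx': 381.5305163036687, 'fy': 381.5305163036687, 'cx': 254.6556883292304, 'cy': 194.5085920114421, 'R': array([[ 0.00940142, -0.99956294, -0.02802741],
       [-0.98401102, -0.0042625 , -0.17805659],
       [ 0.1778593 ,  0.02925326, -0.98362102]]), 't': array([-42.43442329, 393.60373421, 962.56389497])}
wrist {'fx': 285.86347373491975, 'fy': 285.86347373491975, 'cx': 263.11076886611175, 'cy': 189.32890862065466, 'tool_from_camera': array([[ 3.46187571e-05, -9.58470943e-01, -2.85190202e-01,
         7.36946062e+01],
       [ 9.99999935e-01, -6.91360500e-05,  3.53741641e-04,
        -2.01890350e-01],
       [-3.58768008e-04, -2.85190195e-01,  9.58470878e-01,
        -1.41737873e+02],
       [ 0.00000000e+00,  0.00000000e+00,  0.00000000e+00,
         1.00000000e+00]])}
```

View pics/scene0.png

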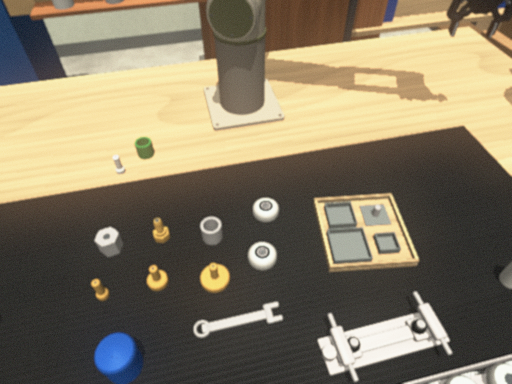

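View pics/top0.png

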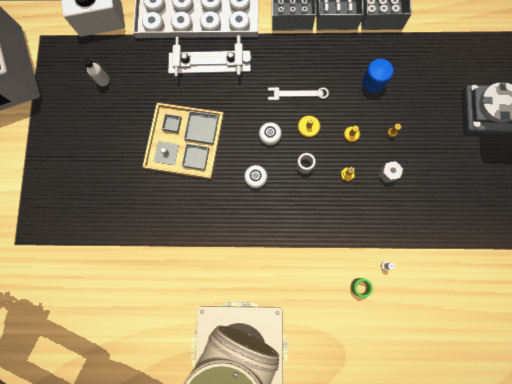

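Top view: adapters small (395,130), medium (352,134), large (309,127). The hose fitting is at (348,174), the hex coupling at (393,172) and the steel sleeve at (306,163). The tray holds the small bin at (173,124), large (201,127), medium (196,157) and the post at (165,152). The green ring (361,288) and white adapter (388,266) are decoys. I'll confirm this in an enlarged crop.

```bash
cat > h.py <<'E'
import numpy as np, cv2
from bench import *
from scipy.spatial.transform import Rotation as Ro
def cam(n,s=None):
    p=camera_params(n); K=np.array([[p['fx'],0,p['cx']],[0,p['fy'],p['cy']],[0,0,1]])
    if n!='wrist': return K,np.array(p['R']),np.array(p['t'])
    s=s or sense(); T=np.eye(4); T[:3,:3]=Ro.from_euler('xyz',s['tcp_rot'],degrees=True).as_matrix(); T[:3,3]=s['tool_pos']
    W=np.linalg.inv(T@np.array(p['tool_from_camera'])); return K,W[:3,:3],W[:3,3]
def cast(c,uv,z):
    K,R,t=c; o=-R.T@t; d=R.T@np.linalg.inv(K)@np.array([uv[0],uv[1],1.]); return o+d*(z-o[2])/d[2]
def proj(c,X):
    K,R,t=c; q=K@(R@np.array(X,float)+t); return q[:2]/q[2]
def tri(c1,u1,c2,u2):
    P=[c[0]@np.c_[c[1],c[2]] for c in (c1,c2)]
    X=cv2.triangulatePoints(P[0],P[1],np.array(u1,float),np.array(u2,float)); return (X[:3]/X[3]).ravel()
E
python3 - <<'E'
from h import *
a=cv2.imread("pics/top0.png");b=cv2.imread("pics/scene0.png")
r=lambda i,w,h:cv2.resize(i,(w,h),interpolation=cv2.INTER_CUBIC)
A=r(a[95:190,140:420],800,271);B=r(b[185:305,80:430],800,274)
cv2.imwrite("pics/crop1.png",np.vstack([A,B]))
c=cam("top")
for n,uv,z in [("small",(395,130),27),("med",(352,134),10),("large",(309,127),14),("sleeve",(306,163),45),("hose",(348,174),30),("hex",(393,172),42),("bs",(173,124),18),("bl",(201,127),18),("bm",(196,157),18),("post",(165,152),25)]: print(n,cast(c,uv,z).round())
E
```

```text
small [ 573. -415.   27.]
med [ 568. -304.   10.]
large [ 587. -187.   14.]
sleeve [ 476. -174.   45.]
hose [ 451. -285.   30.]
hex [ 453. -399.   42.]
bs [594. 189.  18.]
bl [585. 111.  18.]
bm [500. 121.  18.]
post [512. 205.  25.]
```

View pics/crop1.png

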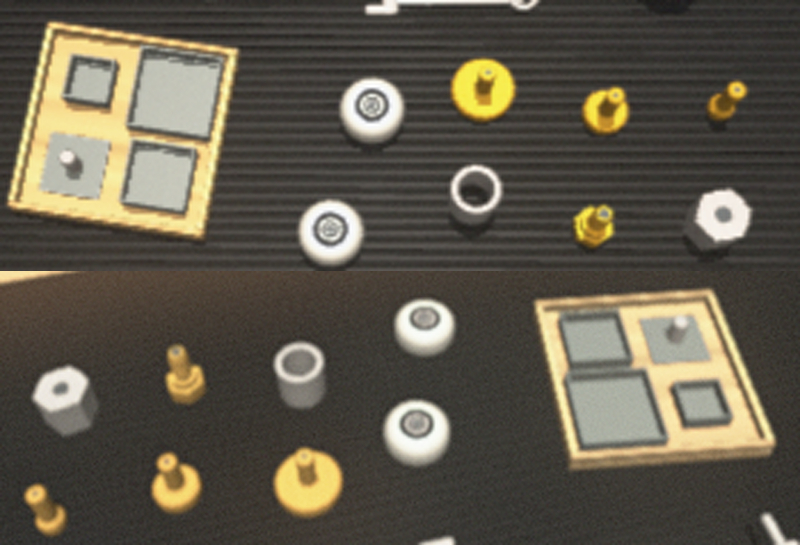

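The crop confirms it. In the top view the brass pieces with a plain round head are small, medium and large from right to left. The piece with a hex foot is the hose fitting. The thin-walled round tube is the sleeve, and the six-sided one is the coupling. Next I triangulate the shank tops, sleeve rim, post and tray corners.

```bash
python3 - <<'E'
from h import *
T,S=cam("top"),cam("scene")
t=lambda u,v:(140+u/2.857,95+v/2.857); s=lambda u,v:(80+u/2.286,185+(v-271)/2.286)
D=dict(small=((738,89),(37,492)),med=((616,95),(169,459)),large=((487,74),(306,455)),sleeve=((476,187),(300,359)),post=((67,156),(680,322)),
c1=((48,24),(774,447)),c2=((238,48),(572,466)),c3=((205,238),(536,300)),c4=((10,206),(712,291)),
bs=((91,83),(701,404)),bl=((176,91),(614,409)),bm=((159,177),(596,339)))
X={k:tri(T,t(*a),S,s(*b)) for k,(a,b) in D.items()}
for k,v in X.items(): print(k,v.round(1), 'top-plane cast', cast(T,t(*D[k][0]),{'sleeve':45,'post':35}.get(k,54)).round(1)[:2])
C=np.mean([X[f'c{i}'] for i in (1,2,3,4)],0); print(C.round(1))
for a,b in (("c1","c2"),("c4","c3"),("c4","c1"),("c3","c2")):
    d=X[b]-X[a]; print(np.degrees(np.arctan2(d[1],d[0])).round(2),np.linalg.norm(d[:2]).round(1))
E
```

```text
small [ 572.6 -410.1   57.7] top-plane cast [ 574. -415.]
med [ 566.9 -299.3   58.3] top-plane cast [ 568.3 -303.8]
large [ 588.8 -182.8   55.2] top-plane cast [ 588.8 -186. ]
sleeve [ 481.8 -171.6   51.6] top-plane cast [ 483.2 -175.3]
post [515.2 207.9  38.3] top-plane cast [515.5 206.8]
c1 [656.9 240.2  15.7] top-plane cast [639.1 226.3]
c2 [631.8  52.7  14.5] top-plane cast [614.8  45.7]
c3 [441.1  80.8  22.4] top-plane cast [432.6  71.3]
c4 [472.1 266.7  21.2] top-plane cast [462.1 251.6]
bs [596.8 196.2  14.1] top-plane cast [580.5 182.5]
bl [586.1 111.2  19.8] top-plane cast [572.6 102.5]
bm [501.3 126.   17.5] top-plane cast [489.8 115.3]
[550.5 160.1  18.4]
-97.61 189.2
-99.46 188.5
-8.16 186.7
-8.36 192.8
```

>>> {"op": "servo_tool", "data": {
  "motion": [
    [45,0,0,0,0,0,0.14],
    [45,0,0,0,0,0,0.14],
    [45,0,0,0,0,0,0.14],
    [45,0,0,0,0,0,0.14],
    [45,0,0,0,0,0,0.14],
    [45,0,0,0,0,0,0.14],
    [45,0,0,0,0,0,0.14],
    [45,0,0,0,0,0,0.14],
    [45,0,0,0,0,0,0.14]
  ],
  "force": 40
}}

```text
time: 1.0
tool_pos: [182.6, 567.7, 224.4]
tcp_rot: [-179.8, 0.7, 87.2]
ft_force: [-0.5, -0.1, 0.3]
finger_gap: 45.1
```

>>> {"op": "servo_tool", "data": {
  "motion": [
    [45,-44,17,0,0,0,-0.05],
    [45,-44,17,0,0,0,0],
    [45,-44,17,0,0,0,0],
    [45,-44,17,0,0,0,0],
    [45,-44,17,0,0,0,0],
    [45,-44,17,0,0,0,0],
    [45,-44,17,0,0,0,0],
    [45,-44,17,0,0,0,0],
    [45,-44,17,0,0,0,0],
    [45,-44,17,0,0,0,0]
  ]
}}

```text
time: 2.0
tool_pos: [347.9, 112.7, 222.3]
tcp_rot: [-179.4, 1.1, 90.2]
ft_force: [2.0, 0.5, 0.1]
finger_gap: 45.1
```

>>> {"op": "servo_tool", "data": {
  "motion": [
    [45,-44,17,0,0,0,0],
    [45,-44,17,0,0,0,0],
    [45,-44,17,0,0,0,0],
    [45,-44,17,0,0,0,0],
    [45,-44,17,0,0,0,0],
    [45,-44,17,0,0,0,0],
    [45,-44,17,0,0,0,0],
    [45,-44,17,0,0,0,0],
    [45,-44,17,0,0,0,0]
  ]
}}

```text
time: 2.9
tool_pos: [502.6, -301.5, 226.4]
tcp_rot: [-179.5, 1.0, 90.0]
ft_force: [1.0, 0.3, 0.3]
finger_gap: 45.3
```

>>> {"op": "servo_tool", "data": {
  "motion": [
    [45,-37,23,20,-0.008,0.017,0],
    [45,-37,23,20,0,0,0],
    [45,-33,20,20,0,0,0],
    [45,0,0,0,0,0,0],
    [45,0,0,0,0,0,0]
  ]
}}

```text
time: 3.4
tool_pos: [568.3, -418.8, 156.8]
tcp_rot: [-179.6, -0.3, 89.6]
ft_force: [-0.4, 0.7, 2.0]
finger_gap: 45.1
```

```bash
python3 - <<'E'
from h import *
s=sense(); print(s['tool_pos'],s['tcp_rot'],s['joint_pos'])
cv2.imwrite("pics/w1.png",snapshot("wrist")); c=cam("wrist",s)
for n,X in dict(small=(573,-412,54),).items(): print(proj(c,X))
E
```

```text
[ 568.34734214 -418.84930416  156.80331769] [-179.60810107   -0.26706285   89.64691697] [-4.05222309e+01  2.65476312e+01  7.02524738e+01 -4.90208803e-02
  8.36716307e+01 -4.01644572e+01]
[270.34840114 182.45312553]
```

View pics/w1.png

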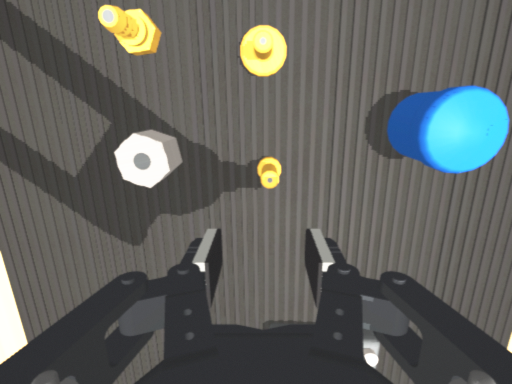

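The wrist view shows the small adapter's shank top at (270,181). Prediction was (270,182), so the triangulated positions are good. I descend at (573,-412).

>>> {"op": "servo_tool", "data": {
  "motion": [
    [45,7,5,20,0,0,0],
    [45,0,0,35,0,0,0],
    [45,0,0,35,0,0,0],
    [45,0,0,20,0,0,0],
    [45,0,0,0,0,0,0],
    [45,0,0,0,0,0,0]
  ]
}}

```text
time: 4.05
tool_pos: [576.0, -407.6, 57.8]
tcp_rot: [179.7, 0.3, 89.9]
ft_force: [0.7, -0.5, 0.8]
finger_gap: 45.1
```

>>> {"op": "servo_tool", "data": {
  "motion": [
    [45,-2,-2,18,0,0,0],
    [45,-2,-1,18,0,0,0],
    [45,0,0,0,0,0,0],
    [45,0,0,0,0,0,0]
  ]
}}

```text
time: 4.45
tool_pos: [575.8, -413.7, 25.8]
tcp_rot: [179.3, 0.6, 90.0]
ft_force: [0.3, -0.2, -0.4]
finger_gap: 45.2
```

>>> {"op": "servo_tool", "data": {
  "motion": [
    [45,1,-3,5,0.012,0.01,0],
    [45,0,0,0,0,0,0],
    [12,0,0,0,0,0,0],
    [12,0,0,0,0,0,0],
    [12,0,0,0,0,0,0],
    [12,0,0,0,0,0,0],
    [12,0,0,0,0,0,0],
    [12,0,0,0,0,0,0]
  ]
}}

```text
time: 5.25
tool_pos: [573.0, -413.3, 21.2]
tcp_rot: [180.0, 0.0, 90.0]
ft_force: [-0.1, 0.9, -1.2]
finger_gap: 15.2
```

>>> {"op": "servo_tool", "data": {
  "motion": [
    [12,0,0,-25,0,0,0],
    [12,0,0,-40,0,0,0],
    [12,20,1,-40,0,0,0],
    [12,43,2,0,0,0,0],
    [12,43,2,0,0,0,0],
    [12,43,2,0,0,0,0],
    [12,43,2,0,0,0,0],
    [12,43,2,0,0,0,0],
    [12,43,2,0,0,0,0],
    [12,43,2,0,0,0,0]
  ]
}}

```text
time: 6.25
tool_pos: [588.3, -87.5, 131.2]
tcp_rot: [179.8, 0.1, 89.4]
ft_force: [1.2, 0.1, -0.9]
finger_gap: 15.0
```

>>> {"op": "servo_tool", "data": {
  "motion": [
    [12,43,2,0,0,0,0],
    [12,43,2,0,0,0,0],
    [12,43,2,0,0,0,0],
    [12,43,2,0,0,0,0],
    [12,40,2,0,0,0,0],
    [12,20,1,0,0,0,0],
    [12,0,0,0,0,0,0],
    [12,0,0,0,0,0,0]
  ]
}}

```text
time: 7.05
tool_pos: [600.1, 160.8, 132.4]
tcp_rot: [179.6, 0.0, 89.8]
ft_force: [1.2, 0.8, -1.0]
finger_gap: 14.5
```

>>> {"op": "servo_tool", "data": {
  "motion": [
    [12,20,-1,0,0,0,0],
    [12,14,0,0,0,0,0],
    [12,0,0,0,0,0,0],
    [12,0,0,0,0,0,0]
  ],
  "force": 60
}}

```text
time: 7.45
tool_pos: [599.7, 191.2, 132.2]
tcp_rot: [179.6, 0.1, 89.6]
ft_force: [-0.6, 0.0, -0.1]
finger_gap: 14.5
```

```bash
python3 - <<'E'
from h import *
s=sense(); print(s['tool_pos'],s['tcp_rot'],s['finger_gap'])
cv2.imwrite("pics/w2.png",snapshot("wrist")); c=cam("wrist",s)
for n,X in dict(bs=(598,195.5,22),bl=(586,112.4,22),bm=(503,124.6,22),post=(515,207.7,34)).items(): print(n,proj(c,X))
E
```

```text
[599.67834899 191.22875039 132.24565618] [1.79612412e+02 1.14362773e-01 8.96284409e+01] 14.546641686511897
bs [261.64167703 182.35473009]
bl [250.25419082 262.96206173]
bm [165.51068606 252.77894209]
post [164.93876388 173.10654609]
```

View pics/w2.png

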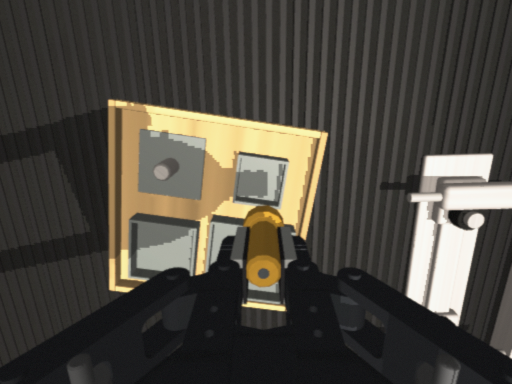

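The adapter is held upright. The small bin's centre is at (261,179), within 3 px of prediction and consistent with about +3 mm in y. The post is at (163,170). Lowering now.

>>> {"op": "servo_tool", "data": {
  "motion": [
    [12,2,-1,25,0,0,0],
    [12,2,0,30,0,0,0],
    [12,0,0,25,0,0,0],
    [12,0,0,0,0,0,0],
    [12,0,0,0,0,0,0]
  ]
}}

```text
time: 8.0
tool_pos: [602.0, 190.6, 52.8]
tcp_rot: [179.4, 0.1, 89.4]
ft_force: [0.4, -0.4, -0.4]
finger_gap: 14.3
```

>>> {"op": "servo_tool", "data": {
  "motion": [
    [12,4,-4,0,0.01,0,0],
    [12,0,0,8,0,0,0],
    [12,0,0,8,0,0,0],
    [12,0,0,0,0,0,0]
  ]
}}

```text
time: 8.4
tool_pos: [600.7, 194.9, 40.5]
tcp_rot: [179.6, 0.0, 89.3]
ft_force: [-0.1, 0.3, -0.7]
finger_gap: 14.5
```

>>> {"op": "servo_tool", "data": {
  "motion": [
    [12,0,-2,5,0,0,0],
    [12,0,0,4,0,0,0],
    [12,0,0,2,0,0,0],
    [12,0,0,0,0,0,0]
  ]
}}

```text
time: 8.8
tool_pos: [599.7, 195.3, 30.2]
tcp_rot: [179.5, 0.0, 89.4]
ft_force: [-0.8, 0.2, 0.8]
finger_gap: 14.9
```

>>> {"op": "servo_tool", "data": {
  "motion": [
    [12,0,-1,2,0,0,0],
    [12,0,0,1.5,0,0,0],
    [12,0,0,1,0,0,0]
  ]
}}

```text
time: 9.1
tool_pos: [600.0, 195.4, 30.1]
tcp_rot: [179.4, 0.0, 89.4]
ft_force: [-3.5, -0.9, 6.2]
finger_gap: 14.6
```

Contact at underside z of about 9, which is the expected bin floor. Releasing.

>>> {"op": "servo_tool", "data": {
  "motion": [
    [40,0,0,0,0,0,0],
    [40,0,0,0,0,0,0],
    [40,0,0,0,0,0,0],
    [40,0,0,-25,0.01,0,0],
    [40,0,0,-40,0,0,0],
    [40,-20,0,-40,0,0,0],
    [40,-45,-2,0,0,0,0],
    [40,-45,-2,0,0,0,0],
    [40,-45,-2,0,0,0,0],
    [40,-45,-2,0,0,0,0]
  ]
}}

```text
time: 10.1
tool_pos: [589.8, -4.7, 138.4]
tcp_rot: [179.9, 0.0, 89.9]
ft_force: [1.1, -0.1, -0.4]
finger_gap: 40.2
```

```bash
python3 - <<'E'
from h import *
a=snapshot("top")[95:190,140:235]; b=snapshot("scene")[185:280,305:425]
cv2.imwrite("pics/chk1.png",np.hstack([cv2.resize(a,(350,350),interpolation=cv2.INTER_CUBIC),cv2.resize(b,(442,350),interpolation=cv2.INTER_CUBIC)]))
E
```

```text
(no output)
```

View pics/chk1.png

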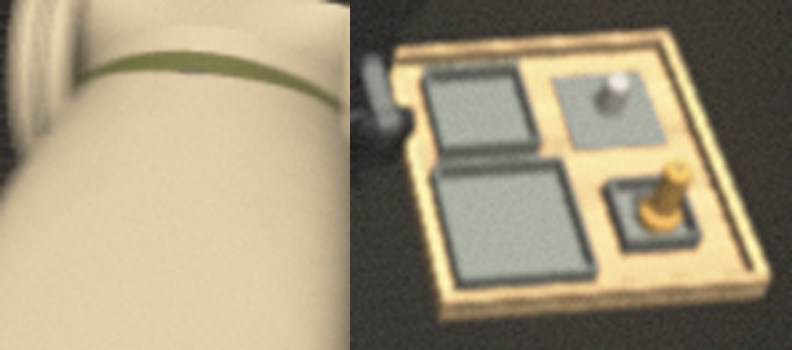

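The scene crop shows the small adapter upright in its bin. Next is the medium one at (568,-302).

>>> {"op": "servo_tool", "data": {
  "motion": [
    [40,-45,-3,0,0,0,0],
    [40,-45,-3,0,0,0,0],
    [40,-45,-3,0,0,0,0],
    [40,-45,-3,0,0,0,0],
    [40,-45,-3,0,0,0,0],
    [40,-35,-3,0,0,0,0],
    [40,-15,0,15,0,0,0],
    [40,0,0,20,0,0,0],
    [40,0,0,0,0,0,0]
  ]
}}

```text
time: 11.1
tool_pos: [570.8, -291.8, 101.9]
tcp_rot: [179.7, 0.1, 89.6]
ft_force: [-0.7, 0.6, -1.1]
finger_gap: 40.0
```

>>> {"op": "servo_tool", "data": {
  "motion": [
    [40,-6,-2,20,0,0,0],
    [40,-4,0,30,0,0,0],
    [40,0,0,20,0,0,0],
    [40,0,0,0,0,0,0]
  ]
}}

```text
time: 11.5
tool_pos: [572.0, -300.4, 33.3]
tcp_rot: [179.5, 0.1, 89.7]
ft_force: [-0.7, 0.8, 0.5]
finger_gap: 40.1
```

>>> {"op": "servo_tool", "data": {
  "motion": [
    [40,-1,-4,5,0.01,0,0],
    [40,0,0,6,0,0,0],
    [40,0,-1,1,0,0,0],
    [12,0,0,0,0,0,0],
    [12,0,0,0,0,0,0],
    [12,0,0,0,0,0,0],
    [12,0,0,0,0,0,0],
    [12,0,0,0,0,0,0],
    [12,0,0,0,0,0,0]
  ]
}}

```text
time: 12.4
tool_pos: [570.0, -301.3, 26.5]
tcp_rot: [179.8, 0.3, 89.8]
ft_force: [-0.6, -0.7, -1.3]
finger_gap: 14.4
```

>>> {"op": "servo_tool", "data": {
  "motion": [
    [12,0,0,-25,0,0,0],
    [12,0,0,-35,0,0,0],
    [12,20,-2,-35,0,0,0],
    [12,43,-6,0,0,0,0],
    [12,43,-7,0,0,0,0],
    [12,43,-7,0,0,0,0],
    [12,43,-7,0,0,0,0],
    [12,43,-7,0,0,0,0],
    [12,43,-7,0,0,0,0],
    [12,43,-7,0,0,0,0]
  ]
}}

```text
time: 13.4
tool_pos: [519.8, 25.6, 123.4]
tcp_rot: [179.7, 0.3, 89.2]
ft_force: [0.4, 0.1, -1.4]
finger_gap: 14.8
```

>>> {"op": "servo_tool", "data": {
  "motion": [
    [12,40,-7,0,0,0,0],
    [12,30,-5,0,0,0,0],
    [12,20,0,0,0,0,0],
    [12,0,0,0,0,0,0],
    [12,0,0,0,0,0,0]
  ]
}}

```text
time: 13.9
tool_pos: [505.9, 125.0, 123.0]
tcp_rot: [179.7, 0.2, 89.6]
ft_force: [-0.4, -0.5, -1.9]
finger_gap: 14.4
```

>>> {"op": "servo_tool", "data": {
  "motion": [
    [12,0,-3,20,0,0,0],
    [12,0,-1,25,0,0,0],
    [12,0,-1,20,0,0,0],
    [12,0,0,0,0,0,0],
    [12,0,0,0,0,0,0]
  ]
}}

```text
time: 14.4
tool_pos: [503.3, 120.3, 57.9]
tcp_rot: [179.5, 0.3, 89.4]
ft_force: [0.7, -0.2, -0.9]
finger_gap: 14.5
```

>>> {"op": "servo_tool", "data": {
  "motion": [
    [12,5,0,0,0.01,0,0],
    [12,0,0,10,0,0,0],
    [12,0,0,6,0,0,0],
    [12,0,0,3,0,0,0],
    [12,0,0,0,0,0,0]
  ]
}}

```text
time: 14.9
tool_pos: [506.4, 125.0, 41.0]
tcp_rot: [179.8, 0.2, 89.3]
ft_force: [-0.3, 0.3, -2.0]
finger_gap: 14.4
```

>>> {"op": "servo_tool", "data": {
  "motion": [
    [12,0,-2,4,0,0,0],
    [12,0,0,3,0,0,0],
    [12,0,0,1.5,0,0,0],
    [12,0,0,0,0,0,0]
  ]
}}

```text
time: 15.3
tool_pos: [504.8, 125.3, 35.3]
tcp_rot: [179.8, 0.3, 89.4]
ft_force: [-0.2, 0.1, -2.6]
finger_gap: 14.4
```

>>> {"op": "servo_tool", "data": {
  "motion": [
    [12,0,0,2,0,0,0],
    [12,0,0,1.5,0,0,0],
    [12,0,0,1,0,0,0]
  ]
}}

```text
time: 15.6
tool_pos: [505.4, 125.4, 34.8]
tcp_rot: [179.7, 0.3, 89.4]
ft_force: [-6.0, -1.6, 9.1]
finger_gap: 14.5
```

>>> {"op": "servo_tool", "data": {
  "motion": [
    [40,0,0,0,0,0,0],
    [40,0,0,0,0,0,0],
    [40,0,0,0,0,0,0],
    [40,0,0,-25,0,0,0],
    [40,0,0,-40,0,0,0],
    [40,-20,4,-35,0,0,0],
    [40,-43,11,0,0,0,0],
    [40,-43,11,0,0,0,0],
    [40,-43,11,0,0,0,0],
    [40,-43,11,0,0,0,0]
  ]
}}

```text
time: 16.6
tool_pos: [552.3, -67.5, 139.2]
tcp_rot: [179.6, 0.3, 89.9]
ft_force: [1.0, 0.6, 0.1]
finger_gap: 40.1
```

>>> {"op": "servo_tool", "data": {
  "motion": [
    [40,-43,11,0,0,0,0],
    [40,-35,9,0,0,0,0],
    [40,-20,5,0,0,0,0],
    [40,-10,2,0,0,0,0],
    [40,0,0,0,0,0,0],
    [40,0,0,0,0,0,0]
  ]
}}

```text
time: 17.2
tool_pos: [580.0, -185.7, 138.7]
tcp_rot: [179.6, 0.3, 89.6]
ft_force: [0.2, 0.5, 0.0]
finger_gap: 39.9
```

```bash
python3 - <<'E'
from h import *
s=sense(); print(s['tool_pos'],s['tcp_rot'])
c=cam("wrist",s); b=snapshot("scene")[185:280,305:425]; w=snapshot("wrist")
cv2.imwrite("pics/chk2.png",np.hstack([cv2.resize(w,(450,338)),cv2.resize(b,(340,338),interpolation=cv2.INTER_CUBIC)]))
for X in ((588,-184.5,54),(482.5,-173.5,45)): print(proj(c,X), proj(c,X)*450/512)
E
```

```text
[ 580.03554059 -185.6981143   138.6621786 ] [179.55417615   0.31190652  89.57201785]
[273.2468512  193.60118528] [240.15836531 170.15729175]
[148.31876531 179.17822014] [130.35828982 157.48085755]
```

View pics/chk2.png

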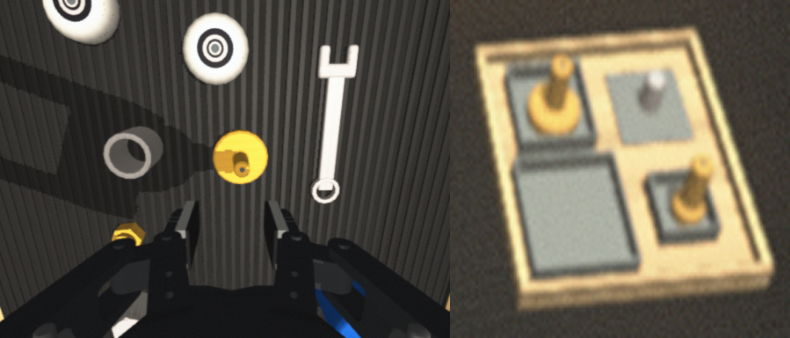

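Medium is upright in its bin. The large shank top is at (241,169), against a prediction of (240,170). The sleeve rim is at (127,156), so about (480,-172). Descending to the large adapter.

>>> {"op": "servo_tool", "data": {
  "motion": [
    [40,2,3,25,0.008,0,0],
    [40,0,1,35,0,0,0],
    [40,0,0,35,0,0,0],
    [40,0,0,12,0,0,0],
    [40,0,0,0,0,0,0]
  ]
}}

```text
time: 17.8
tool_pos: [586.9, -177.9, 32.3]
tcp_rot: [179.7, 0.4, 90.1]
ft_force: [-1.1, 0.2, 0.3]
finger_gap: 39.8
```

>>> {"op": "servo_tool", "data": {
  "motion": [
    [40,-5,0,5,0.005,0,0],
    [40,-1,0,5,0,0,0],
    [40,0,0,0,0,0,0],
    [12,0,0,0,0,0,0],
    [12,0,0,0,0,0,0],
    [12,0,0,0,0,0,0],
    [12,0,0,0,0,0,0],
    [12,0,0,0,0,0,0],
    [12,0,0,0,0,0,0]
  ]
}}

```text
time: 18.7
tool_pos: [590.3, -185.1, 27.8]
tcp_rot: [179.6, 0.5, 90.1]
ft_force: [0.9, -0.7, -1.0]
finger_gap: 14.2
```

>>> {"op": "servo_tool", "data": {
  "motion": [
    [12,0,0,-20,0,0,0],
    [12,0,0,-35,0,0,0],
    [12,10,0,-35,0,0,0],
    [12,40,0,0,0,0,0],
    [12,40,-1,0,0,0,0],
    [12,40,0,0,0,0,0],
    [12,40,-1,0,0,0,0],
    [12,40,0,0,0,0,0],
    [12,35,-1,0,0,0,0],
    [12,20,0,0,0,0,0]
  ],
  "force": 80
}}

```text
time: 19.7
tool_pos: [583.8, 87.2, 116.3]
tcp_rot: [179.9, 0.4, 89.7]
ft_force: [1.0, 0.1, -3.9]
finger_gap: 13.7
```

>>> {"op": "servo_tool", "data": {
  "motion": [
    [12,15,0,0,0,0,0],
    [12,0,0,0,0,0,0],
    [12,0,0,0,0,0,0]
  ]
}}

```text
time: 20.0
tool_pos: [582.7, 105.7, 115.2]
tcp_rot: [-180.0, 0.4, 89.9]
ft_force: [-0.4, 0.2, -3.1]
finger_gap: 13.8
```

Target (587,113), final TCP z about 36.5.

>>> {"op": "servo_tool", "data": {
  "motion": [
    [12,8,2,15,0,0,0],
    [12,2,0,25,0,0,0],
    [12,0,0,15,0,0,0],
    [12,0,0,0,0,0,0],
    [12,0,0,0,0,0,0]
  ]
}}

```text
time: 20.5
tool_pos: [585.2, 112.3, 55.5]
tcp_rot: [-179.9, 0.5, 89.6]
ft_force: [0.1, 0.4, -3.4]
finger_gap: 13.7
```

>>> {"op": "servo_tool", "data": {
  "motion": [
    [12,1,0,7,0,0.007,0],
    [12,0,0,5,0,0,0],
    [12,0,0,3,0,0,0],
    [12,0,0,0,0,0,0]
  ]
}}

```text
time: 20.9
tool_pos: [586.7, 112.7, 41.3]
tcp_rot: [179.9, 0.0, 89.6]
ft_force: [0.7, -0.6, -3.8]
finger_gap: 13.8
```

>>> {"op": "servo_tool", "data": {
  "motion": [
    [12,0,0,3,0,0,0],
    [12,0,0,2,0,0,0],
    [12,0,0,1.5,0,0,0],
    [12,0,0,1,0,0,0]
  ]
}}

```text
time: 21.3
tool_pos: [587.9, 113.1, 36.8]
tcp_rot: [179.8, 0.0, 89.6]
ft_force: [-4.2, -1.0, 3.4]
finger_gap: 13.7
```

>>> {"op": "servo_tool", "data": {
  "motion": [
    [40,0,0,1,0,0,0],
    [40,0,0,0,0,0,0],
    [40,0,0,0,0,0,0],
    [40,0,0,-25,0,0,0],
    [40,0,0,-40,0,0,0],
    [40,-20,-5,-35,0,0,0],
    [70,-40,-16,0,0,0,0],
    [70,-40,-16,0,0,0,0],
    [70,-40,-16,0,0,0,0],
    [70,-40,-16,0,0,0,0]
  ]
}}

```text
time: 22.3
tool_pos: [520.3, -67.2, 142.7]
tcp_rot: [179.1, 0.1, 90.1]
ft_force: [0.0, -1.1, 0.7]
finger_gap: 69.9
```

>>> {"op": "servo_tool", "data": {
  "motion": [
    [70,-40,-16,0,0,0,0],
    [70,-30,-12,0,0,0,0],
    [70,-20,-6,0,0,0,0],
    [70,0,0,15,0,0,0],
    [70,0,0,0,0,0,0],
    [70,0,0,0,0,0,0]
  ]
}}

```text
time: 22.9
tool_pos: [484.5, -165.5, 128.4]
tcp_rot: [178.9, 0.2, 89.7]
ft_force: [0.5, -0.3, 0.3]
finger_gap: 70.0
```

```bash
python3 - <<'E'
from h import *
s=sense(); print(s['tool_pos'],s['tcp_rot'],s['finger_gap'])
c=cam("wrist",s); b=snapshot("scene")[185:280,305:425]; w=snapshot("wrist")
cv2.imwrite("pics/chk3.png",np.hstack([cv2.resize(w,(450,338)),cv2.resize(b,(340,338),interpolation=cv2.INTER_CUBIC)]))
for X in ((480,-172,45),): print(proj(c,X)*450/512)
E
```

```text
[ 484.47733153 -165.5144928   128.35143806] [178.85480386   0.22224744  89.72402829] 69.953185624404
[225.99253741 178.56548866]
```

View pics/chk3.png

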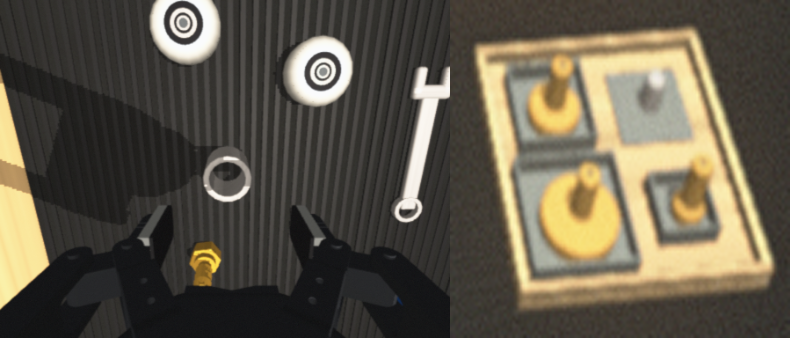

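All three adapters are upright in the right bins. The sleeve rim is at (227,179), against a prediction of (226,179).

>>> {"op": "servo_tool", "data": {
  "motion": [
    [70,-6,-4,20,0.02,0,0],
    [70,0,0,30,0,0,0],
    [70,0,0,20,0,0,0],
    [70,0,0,0,0,0,0],
    [70,0,0,0,0,0,0]
  ]
}}

```text
time: 23.5
tool_pos: [484.5, -167.8, 59.0]
tcp_rot: [179.8, 0.3, 90.2]
ft_force: [0.2, 0.2, 0.8]
finger_gap: 70.3
```

>>> {"op": "servo_tool", "data": {
  "motion": [
    [70,-3,-4,20,0,0,0],
    [70,-1,0,18,0,0,0],
    [70,0,0,6,0,0,0],
    [70,0,0,0,0,0,0]
  ]
}}

```text
time: 23.9
tool_pos: [485.4, -172.3, 20.2]
tcp_rot: [179.4, 0.5, 90.4]
ft_force: [0.1, -0.7, 0.2]
finger_gap: 70.1
```

>>> {"op": "servo_tool", "data": {
  "motion": [
    [70,0,-5,5,0.01,0.008,0],
    [70,0,0,5,0,0,0],
    [70,0,0,0,0,0,0],
    [40,0,0,0,0,0,0],
    [40,0,0,0,0,0,0],
    [40,0,0,0,0,0,0],
    [40,0,0,0,0,0,0],
    [40,0,0,0,0,0,0],
    [40,0,0,0,0,0,0]
  ]
}}

```text
time: 24.8
tool_pos: [482.8, -173.3, 13.7]
tcp_rot: [179.7, 0.1, 90.4]
ft_force: [-0.2, 0.6, 0.7]
finger_gap: 44.7
```

>>> {"op": "servo_tool", "data": {
  "motion": [
    [40,0,0,-25,0,0,0],
    [40,0,0,-40,0,0,0],
    [40,10,0,-40,0,0,0],
    [40,42,3,0,0,0,0],
    [40,42,4,0,0,0,0],
    [40,42,4,0,0,0,0],
    [40,42,4,0,0,0,0],
    [40,42,4,0,0,0,0],
    [40,42,4,0,0,0,0],
    [40,42,4,0,0,0,0]
  ]
}}

```text
time: 25.8
tool_pos: [507.1, 137.3, 121.9]
tcp_rot: [179.8, 0.1, 89.8]
ft_force: [0.4, -1.0, -1.9]
finger_gap: 44.5
```

>>> {"op": "servo_tool", "data": {
  "motion": [
    [40,35,3,0,0,0,0],
    [40,20,2,0,0,0,0],
    [40,10,0,0,0,0,0],
    [40,0,0,0,0,0,0],
    [40,0,0,0,0,0,0]
  ]
}}

```text
time: 26.3
tool_pos: [510.3, 209.7, 120.3]
tcp_rot: [179.9, 0.0, 90.2]
ft_force: [-0.0, -0.3, -2.0]
finger_gap: 44.9
```

>>> {"op": "servo_tool", "data": {
  "motion": [
    [40,1,2,20,0,0,0],
    [40,1,1,25,0,0,0],
    [40,0,0,15,0,0,0],
    [40,0,0,0,0,0,0],
    [40,0,0,0,0,0,0]
  ]
}}

```text
time: 26.8
tool_pos: [514.8, 205.8, 59.8]
tcp_rot: [179.8, 0.1, 89.9]
ft_force: [0.5, 1.1, -1.7]
finger_gap: 44.9
```

```bash
python3 - <<'E'
from h import *
s=sense(); print(s['tool_pos'],s['tcp_rot'])
b=snapshot("scene")[165:270,310:430]; w=snapshot("wrist")
cv2.imwrite("pics/chk4.png",np.hstack([cv2.resize(w,(410,308)),cv2.resize(b,(352,308),interpolation=cv2.INTER_CUBIC)]))
E
```

```text
[514.82769653 205.77310247  59.768732  ] [1.79827136e+02 1.17185157e-01 8.98513226e+01]
```

View pics/chk4.png

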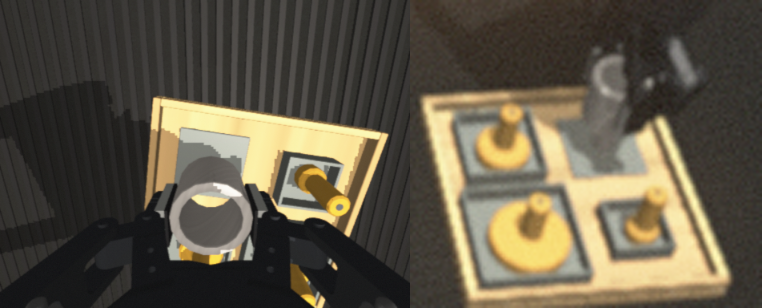

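The sleeve is held upright over the post stand, with its rim at full-frame (260,271). I'll cast that rim to get the sleeve's true centre.

```bash
python3 - <<'E'
from h import *
c=cam("wrist"); print(cast(c,(260,271),91.1))
E
```

```text
[512.51413578 208.29231238  91.1       ]
```

>>> {"op": "servo_tool", "data": {
  "motion": [
    [40,3,-2,0,0,0,0],
    [40,0,0,0,0,0,0]
  ]
}}

```text
time: 27.1
tool_pos: [514.3, 209.6, 62.3]
tcp_rot: [179.6, 0.0, 89.8]
ft_force: [-0.2, -0.0, -2.6]
finger_gap: 44.5
```

>>> {"op": "servo_tool", "data": {
  "motion": [
    [40,-1,1,8,0.005,0,0],
    [40,0,0,8,0,0,0],
    [40,0,0,8,0,0,0],
    [40,0,0,5,0,0,0],
    [40,0,0,0,0,0,0]
  ]
}}

```text
time: 27.6
tool_pos: [515.9, 209.1, 31.5]
tcp_rot: [179.8, 0.0, 89.9]
ft_force: [-1.0, 0.1, -2.7]
finger_gap: 44.9
```

>>> {"op": "servo_tool", "data": {
  "motion": [
    [40,0,-1,4,0,0,0],
    [40,0,0,3,0,0,0],
    [40,0,0,2,0,0,0],
    [40,0,0,1.5,0,0,0]
  ]
}}

```text
time: 28.0
tool_pos: [514.9, 209.1, 22.6]
tcp_rot: [179.9, 0.0, 89.9]
ft_force: [-12.5, -4.4, 21.8]
finger_gap: 44.8
```

Contact at underside z of about 8.9, so it's fully down on the plate. Release, rise clear and retreat for a check.

>>> {"op": "servo_tool", "data": {
  "motion": [
    [62,0,0,-0.5,0,0,0],
    [62,0,0,0,0,0,0],
    [62,0,0,0,0,0,0],
    [62,0,0,0,0,0,0],
    [62,0,0,-20,0,0,0],
    [62,0,0,-40,0,0,0],
    [62,0,0,-45,0,0,0],
    [62,-40,0,-45,0,0,0],
    [62,-45,0,-20,0,0,0],
    [62,-45,0,0,0,0,0]
  ]
}}

```text
time: 29.0
tool_pos: [514.5, 87.2, 191.9]
tcp_rot: [179.8, 0.1, 90.4]
ft_force: [0.4, -0.2, 0.7]
finger_gap: 62.2
```

>>> {"op": "servo_tool", "data": {
  "motion": [
    [62,-45,0,0,0,0,0],
    [62,-45,0,0,0,0,0],
    [62,-45,0,0,0,0,0],
    [62,-45,0,0,0,0,0],
    [62,-45,0,0,0,0,0],
    [62,-30,0,0,0,0,0],
    [62,0,0,0,0,0,0],
    [62,0,0,0,0,0,0]
  ]
}}

```text
time: 29.8
tool_pos: [515.9, -183.7, 195.5]
tcp_rot: [179.4, 0.2, 90.1]
ft_force: [-0.1, 0.2, 0.1]
finger_gap: 62.1
```

```bash
python3 - <<'E'
from h import *
s=sense(); print(s['tool_pos'],s['tcp_rot'])
a=snapshot("top")[95:190,140:235]; b=snapshot("scene")
cv2.imwrite("pics/chk5.png",np.hstack([cv2.resize(b[180:300,80:430],(480,300)),cv2.resize(a,(300,300),interpolation=cv2.INTER_CUBIC)]))
E
```

```text
[ 515.921265   -183.70762369  195.50529803] [179.36239555   0.20996979  90.07506605]
```

View pics/chk5.png

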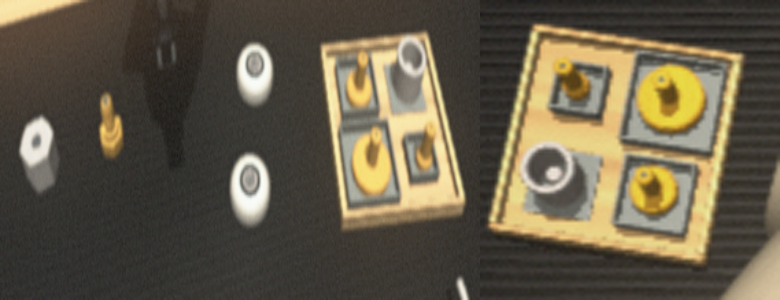

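```bash
python3 - <<'E'
from h import *
T,S=cam("top"),cam("scene")
rt=(140+69*.3167,95+167*.3167); rs=(80+410*.729,180+55*.4)
print(cast(T,rt,53),cast(S,rs,53),tri(T,rt,S,rs))
hand_in()
E
```

```text
[514.68661794 206.19608574  53.        ] [511.86873661 211.60025441  53.        ] [514.39304292 207.31327376  56.45806131]
the job is handed in; nothing more can be done
```

All the press tooling is in the tray, and I handed the job in after about 30 s of the 112 s allowed. The three brass adapters stand head down in their matching bins (small, medium, large), and the steel sleeve is over the post.

- **Final pictures:** the top and scene views show all four pieces upright in their own places, with the post visible inside the sleeve.
- **Seating:** each piece was lowered until the wrist force showed contact. Each underside stopped about 9 mm above the work surface, where the bin floors and post plate were expected.
- **Sleeve height:** I triangulated the sleeve rim at (514, 207, 56) mm. I expected a height of about 53–54 mm, and the cameras had been reading about 3–4 mm high all along, so this agrees with it being fully down.
- **Left alone:** the hose fitting and the hex coupling are still in their places. The arm did not go near the green or white look-alikes, which are outside the final crop.

No check failed. The only disagreement was up to about 5 mm between the two cameras in the sleeve's sideways position.

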